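Set the depth stop of a hand snap press

ROBOT

A 7-joint arm with a two-finger parallel gripper is mounted at the origin on the work surface. World frame = base frame: x ahead of the robot, y to its left, z up, the work surface at z = 0. Lengths are in m, angles in rad, forces in N, time in s.
With the tool pointing down it reaches from about 0.425 to 1.025 m from the base axis. Payload 9.4 kg.
Tool frame: the origin (TCP) lies midway between the tips of the shut fingers; the grasp point (between the pads) lies 19 mm behind it (bot.tcp_to_grasp is the distance from the TCP to the grasp point, in m); x points along the fingers, y is the direction in which the jaws open and shut, and the axes are right-handed (so a half turn about x gives the same grasp; the last joint's range is limited). The gripper opens to 93 mm and grips with 3 to 60 N. Pads are 15 mm wide; open, the fingers measure 128 mm over their backs; the gripper's body (75 mm by 188 mm) begins 65 mm behind the grasp point.
Start: joints at [-1.285, 0.599, -0.003, 1.599, 0.002, 0.943, -0.08], TCP at [0.257, 0.678, 0.219] pointing down, gripper open.
Joint ranges: [-2.57, 2.57], [-0.35, 1.97], [-1.29, 1.29], [0.11, 2.56], [-1.05, 4.19], [0.11, 1.86], [-2.63, 2.63]. Speed limits (rad/s): [2.22, 2.22, 3.01, 3.01, 3.14, 3.14, 3.14].

INTERFACE

Orientations are given as a 3x3 rotation matrix whose columns are the frame's x, y, z axes.
In Python, from station import telemetry, get_image, bot gives the robot as it stands.
- The arm moves only by the shell command python3 -m creep 'ROWS'. ROWS is JSON, a list that holds one entry, the list of rows, each a list of 5 numbers: the shift along the tool's x, y, z in units of 50 mm (1.0 is 50 mm), then the turn about the tool's x in units of 5 degrees (1.0 is 5 degrees), then the opening, from -1 (shut) to 1 (fully open). In form: [[[tx, ty, tz, spin, gripper], ...]]. A call has 1 to 12 rows; each row shifts and turns the commanded pose from where the row before left it, along the tool's axes as they then stand; what a row does not reach is not made up. A row lasts 1/10 s, in which the tool goes at most 50 mm and 8.59 degrees, less where a joint would pass 70% of its speed; a pose out of reach is approached as far as the arm can. A call is refused whole if a number of a shift passes 1 or a number of a turn 1, either way. A call with a gripper value outside its range is refused whole. The fingers move at their own pace and stop on an object; the grip force is fixed at half the most. Time passes only in rows, so rows that do not move let the fingers close. It gives the time, the measured TCP pose, the force and the opening at its end, in the units of the state.
- telemetry.get_obs(): the state, without advancing time (a new reading comes with each control period).
- get_image(name): name is "scene" or "side" or "wrist"; returns a dict with "image" (480x640x3 uint8, red, green, blue), "range_z" (480x640 float32, m along the optical axis (not along the pixel's ray), 0 where there is no reading), "intrinsics" (3x3 intrinsics, pixels), "world_to_cam" (4x4, takes a point from world to camera coordinates). Camera axes: x right, y down, z forward; pixel columns grow to the right and rows downward; lengths in m; the calibration is good to about 2 mm. A picture is of the moment at which its call begins.
- bot.job_done(): hands the job in, once; it reports no verdict.
The state is a dict: "clock": time; "joints": joint angles; "dq": joint speeds; "joint_torque": joint torques, N m; "eef_pos": TCP position; "orientation": TCP orientation; "wrist_force": force on the tool from outside, world axes, zero at the start; "torque": the same for the moment, N m; "width": opening from 0.0 (shut) to 1.0 (fully open).
Only numpy, scipy, OpenCV 4.12 (cv2) and the standard library are available. Lean on these libraries where they do the work, as an engineer would, in place of code of your own. Each camera call takes 0.05 s, during which the arm holds its last target. There are 200 camera calls.

TASK

The hand press has a new snap loaded between its dies and its depth stop is backed right off. With the stop still down out of the way, bring the lever down slowly until the resistance firms up as the dies close on the snap - no harder, or the snap is squashed - and leave the lever there. Then slide the stop up its quadrant by the red knob until it just meets the underside of the lever, so that it marks how far the lever travelled, without lifting the lever off the snap; let go and leave the other things on the bench as they are.

Things in the scene. Friction and masses are not known exactly. Their poses are not given: they have to be found in the camera images.
- press: Green hand press, fixed: base 240 x 130 x 20 mm, column, head up to 250 mm. Origin: centre of the base's underside; x points from the lever to the column, y to the stop's side, z up. The lever and the stop turn about one pivot along y at (-10, 0, 225) mm. Aluminium quadrant (radius 99 to 121 mm about the pivot) in front of the head at y = 30 to 36 mm; cheeks out to y = 29 mm.
- ram: Upright steel ram under the lever, with the upper die and a yellow finger guard that hides the snap. Origin on the ram's axis at bench height when the lever is up; it sinks 35 mm per rad of the lever. The height of the snap below it differs each time and cannot be seen: the dies close somewhere between 0.34 and 0.72 rad of lever. Pushing the die on the snap with over 90 N squashes it.
- lever (a joint): Angle of the lever about the pivot, rad: 0 is up (pointing to press -x, 0.45 rad above level), grows as it is pressed down, end at 1.0. No spring: friction holds it where it is left. Pressed at the grip it moves under about 3 to 4 N until the dies close on the snap; then each further mm adds about 2 N, and about 20 N in all squashes the snap. After letting go it springs back a few mm at most and stays.
- lever_grip (a point): Point on the centre line of the lever, 170 mm from the pivot, in the middle of its round black grip (25 mm thick, from 140 to 205 mm from the pivot, along the lever); a red ball of 33 mm ends it at 215 mm. The grip may be pressed from above.
- lever_mark (a point): Point on the centre line of the steel lever bar (12 mm wide, 14 mm high), 110 mm from the pivot, above where the stop meets it.
- stop (a joint): Angle of the depth stop about the same pivot, rad, reckoned so that the lever meets the stop when both joints read the same. It starts backed off at 0.84 to 0.98 and gets smaller as the stop slides up towards the lever. Friction holds it; about 4 N at the knob moves it. Once it meets the lever, about 9 N more would begin to lift the lever off the snap; 2 to 4 N more is enough to know they touch.
- stop_knob (a point): Middle of the stop's red round knob: 18 mm thick, lying along press y from y = 44 to 90 mm (this point at y = 72 mm), 110 mm from the pivot, 0.119 rad below the line from the pivot to stop_mark. Free on both x sides and above, to be pinched from above with the fingers on its two x sides; it turns with the stop about the pivot.
- stop_mark (a point): Point that moves with the stop, 110 mm from the pivot, at y = 0: it coincides with lever_mark when the stop touches the lever.
- dish: White dish of steel snap parts, loose, 90 mm wide, 32 mm high; origin at the centre of its underside. To be left alone.
- spare_die: Spare steel die, loose, standing, 32 mm wide, 45 mm high; origin at the centre of its underside. To be left alone.
- driver_grip (a point): Handle of a loose screwdriver lying on the bench. To be left alone.

How it is judged:
On the way:
1. with the stop still backed off, the lever is pressed until the dies bear firmly on the snap (contact force between ram and anything else above 15 N and value of joint stop above 0.8 rad), for 0.2 s.
At the end, for the whole second after the job is handed in: the lever is left down with the dies still bearing on the snap (over 3 N), and the stop rests within 2.5 mm of the underside of the lever, both still (contact force between ram and anything else above 3 N and distance between stop_mark and lever_mark below 0.0025 m and value of joint lever above 0.3 rad and velocity of joint lever between -0.02 and 0.02 rad/s and velocity of joint stop between -0.02 and 0.02 rad/s); the robot touches nothing.
It fails at once if the snap is squashed: the die presses on it with over 90 N (contact force between ram and anything else above 90 N).
It fails at once if the dish, the spare die or the screwdriver is moved by over 30 mm (distance of any of dish, spare_die, driver_grip from where it was at the start of the episode above 0.03 m).
It also fails if it takes over 72 s, if anything falls off the work surface, if the arm or the gripper's body presses on something with over 40 N, if the wrist force passes 120 N, or if a joint passes its speed limit or range.

## Working session

There is one attempt and no reset: what is moved stays moved. The work goes in short steps, Python scripts to look and compute and a shell command to move; the robot and the scene stay as the last step left them, time stands still between calls to the robot, and variables do not carry over. Pictures are saved under pics/ and viewed, about 8 in all and at most 12, crops included, and the job is handed in when it is done.

```bash
mkdir -p pics; ls; python3 - <<'E'
from station import telemetry,get_image,bot
import cv2,numpy as np
o=telemetry.get_obs();print(o)
for n in("scene","side"):
    d=get_image(n);cv2.imwrite(f"pics/{n}0.png",d["image"][:,:,::-1]);np.savez(f"{n}0.npz",**d)
    print(n,d["intrinsics"],d["world_to_cam"])
E
```

```text
pics
{'clock': 0.0, 'joints': array([-1.28470228,  0.60016282, -0.00252092,  1.60010402,  0.00183662,
        0.94290669, -0.07976925]), 'dq': array([ 0.00245452, -0.00025633, -0.00086189,  0.00082147,  0.00128093,
       -0.00143129,  0.00034022]), 'joint_torque': array([ 6.23536162e-04, -7.65040040e+01,  1.49716582e+00, -2.52360284e+01,
       -5.25065989e-02,  1.65288179e-02,  1.86548955e-04]), 'eef_pos': array([0.25716255, 0.67734568, 0.21774231]), 'orientation': array([[-3.82275828e-04,  3.54801177e-01,  9.34941698e-01],
       [-1.53288494e-03,  9.34940460e-01, -3.54801334e-01],
       [-9.99998752e-01, -1.56879003e-03,  1.86464244e-04]]), 'wrist_force': array([-0.30339575,  0.14348577, -0.43086702]), 'torque': array([-0.03555406, -0.03159656, -0.00956504]), 'width': 1.0021252127060718}
scene [[562.23476536   0.         321.61502759]
 [  0.         562.23476536 240.24093684]
 [  0.           0.           1.        ]] [[-0.8741151   0.48540851  0.01735966  0.5369986 ]
 [ 0.30210786  0.57132129 -0.76310079 -0.06629596]
 [-0.38033357 -0.66179344 -0.6460463   1.3065551 ]
 [ 0.          0.          0.          1.        ]]
side [[563.48793532   0.         323.32296762]
 [  0.         563.48793532 235.04189074]
 [  0.           0.           1.        ]] [[ 0.89605441 -0.44389317 -0.0067333  -0.53980622]
 [-0.29299769 -0.57992216 -0.76015961  0.34753877]
 [ 0.33352487  0.68311722 -0.64970149  1.01199036]
 [ 0.          0.          0.          1.        ]]
```

View pics/scene0.png

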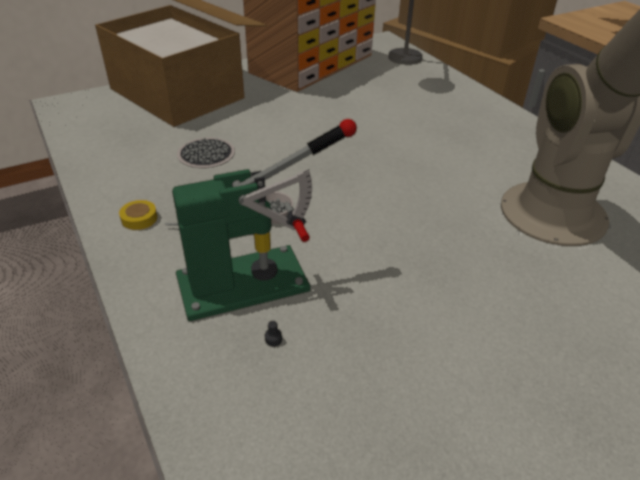

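View pics/side0.png

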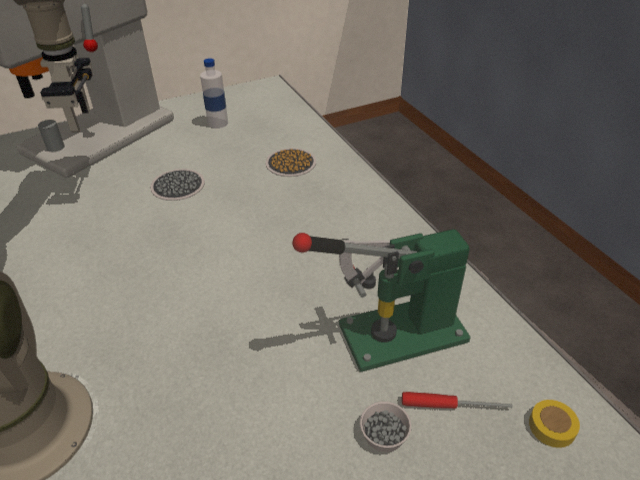

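```bash
cat > h.py <<'E'
import numpy as np,cv2
from scipy.optimize import least_squares
P0=np.array([-.010,0,.225])
C={n:np.load(f"{n}0.npz") for n in("scene","side")}
def proj(n,p):
    c=C[n];T=c["world_to_cam"];q=c["intrinsics"]@(T[:3,:3]@p+T[:3,3]);return q[:2]/q[2]
def W(s,p):
    c,S=np.cos(s[2]),np.sin(s[2]);return np.array([s[0]+c*p[0]-S*p[1],s[1]+S*p[0]+c*p[1],p[2]])
def arm(r,a,y=0): # press coords at radius r, lever angle a
    b=.45-a;return P0+np.array([-r*np.cos(b),y,r*np.sin(b)])
E
cat > fit.py <<'E'
from h import *
B=[-.12,.065,.02]
obs=[("scene",(-.12,.065,.018),(309,291)),("scene",(-.12,-.065,.02),(291,246)),("scene",(.12,.065,.018),(187,309)),("scene",(.12,-.065,.02),(178,277)),
("side",(-.12,-.065,.018),(362,361)),("side",(.12,-.065,.018),(468,335)),("side",(-.12,.065,.02),(340,321)),
("scene","b",(348,128)),("side","b",(302,242)),("scene","k",(305,237)),("scene","k0",(294,216))]
def f(s):
    r=[]
    for n,p,u in obs:
        if p=="b":p=arm(.215,s[3])
        elif p=="k":p=arm(.110,s[4]+.119,.090)
        elif p=="k0":p=arm(.110,s[4]+.119,.044)
        r+=list(proj(n,W(s,np.array(p)))-u)
    return r
best=None
for y in np.arange(-3,3.2,1):
    s=least_squares(f,[.6,.3,y,0,.9],loss="soft_l1")
    if best is None or s.cost<best.cost:best=s
print(best.x,best.cost);print(np.round(np.array(f(best.x)).reshape(-1,2),1))
s=best.x;np.save("s.npy",s)
print("grip",W(s,arm(.17,s[3])),"knob",W(s,arm(.11,s[4]+.119,.072)),"pivot",W(s,P0))
for n in C:
    im=cv2.imread(f"pics/{n}0.png");
    u=proj(n,W(s,P0))
    for p in [arm(.17,s[3]),arm(.11,s[4]+.119,.072),arm(.11,s[4]+.119,.044),P0,np.array([-.07,0,.02])]:
        cv2.circle(im,tuple(int(round(v)) for v in proj(n,W(s,p))),1,(255,0,255),-1)
    x,y=int(u[0]),int(u[1])
    im=im[max(0,y-100):y+140,max(0,x-130):x+150];cv2.imwrite(f"pics/{n}_c.png",cv2.resize(im,None,fx=2.5,fy=2.5,interpolation=3))
E
python3 fit.py; python3 -c "
import cv2,numpy as np
a=cv2.imread('pics/scene_c.png');b=cv2.imread('pics/side_c.png');print(a.shape,b.shape)
cv2.imwrite('pics/both.png',cv2.resize(np.hstack([a,cv2.resize(b,a.shape[1::-1])]),(800,350)))"
```

```text
[ 0.72920681 -0.11668648 -0.14686382  0.05881792  0.91186954] 45.64826341109103
[[ 1.4 -5.4]
 [-1.6 -2.6]
 [-1.7  8.3]
 [-4.7 -7.1]
 [-1.9  4.7]
 [ 2.8  0.2]
 [-1.9 -4.5]
 [-1.   0.6]
 [-0.1 -0.3]
 [ 0.8  0.1]
 [ 3.2  5.4]]
grip [ 0.56384825 -0.09222517  0.28981785] knob [ 0.63888219 -0.03054134  0.16463738] pivot [ 0.71931446 -0.11522312  0.225     ]
(600, 700, 3) (600, 700, 3)
```

View pics/scene_c.png

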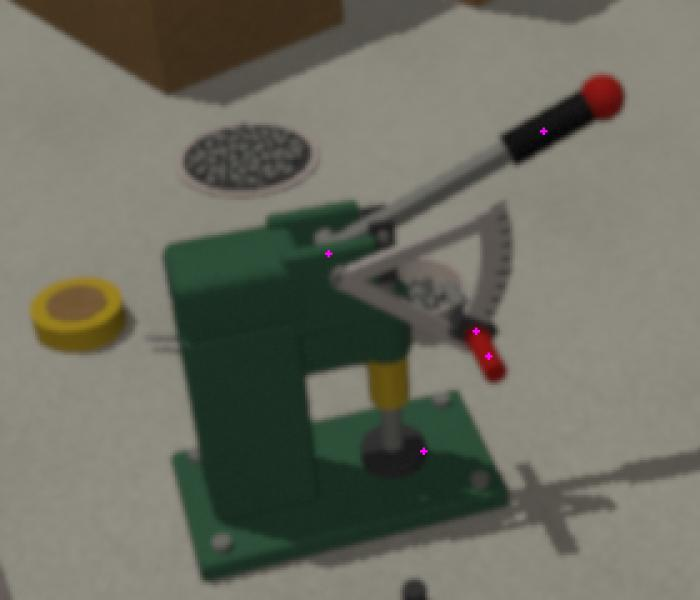

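View pics/side_c.png

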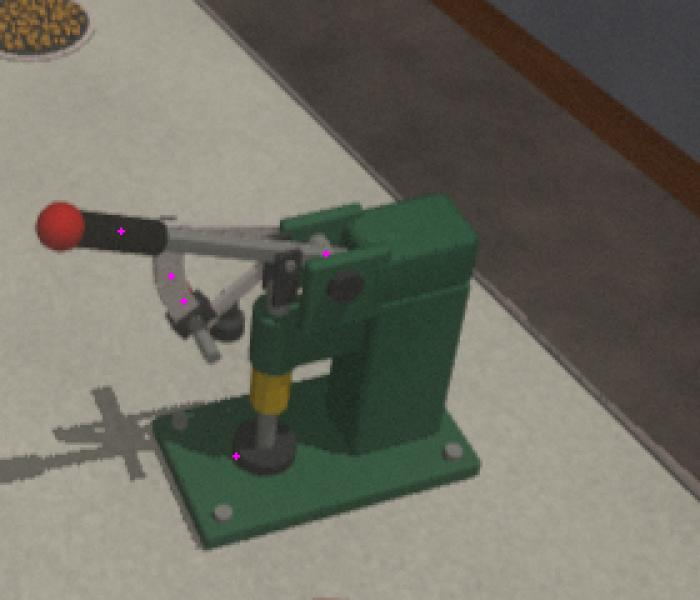

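```bash
python3 - <<'E'
s=open('fit.py').read()
a=s.index("obs=[");b=s.index("def f")
s=s[:a]+'''obs=[("scene",(-.12,.065,.02),(310,287)),("scene",(-.12,-.065,.02),(290,246)),("scene",(.12,.065,.02),(188,317)),("scene",(.12,-.065,.02),(177,271.5)),
("side",(-.12,-.065,.02),(360.8,367.8)),("side",(.12,-.065,.02),(469.6,336.6)),("side",(-.12,.065,.02),(340,321)),
("scene","b",(348,128)),("side","b",(302,242)),("scene","k",(304.5,239)),("scene","k0",(296,221)),("side",(-.01,-.029,.225),(416.4,266.4))]
'''+s[b:]
open('fit.py','w').write(s)
E
python3 fit.py; python3 - <<'E'
from h import *
s=np.load("s.npy")
for n in C:
    r=C[n]["range_z"];T=C[n]["world_to_cam"];K=C[n]["intrinsics"]
    for nm,p in [("ball",arm(.215,s[3])),("grip",arm(.17,s[3])),("knob",arm(.11,s[4]+.119,.072))]:
        u=proj(n,W(s,p)).round().astype(int);z=r[u[1],u[0]]
        q=np.linalg.inv(K)@[u[0],u[1],1]*z; print(n,nm,u,W(s,p).round(4),(T[:3,:3].T@(q-T[:3,3])).round(4))
E
```

```text
[ 0.7276391  -0.11843974 -0.14516582  0.0562117   0.95567915] 21.967018031385948
[[ 0.7 -3. ]
 [-0.4 -3.3]
 [-2.3 -1.4]
 [-3.3 -2.3]
 [-0.8 -1.7]
 [ 1.3 -1.3]
 [-2.2 -3.6]
 [-0.9 -0.4]
 [-0.3  0.5]
 [ 0.2 -0.7]
 [ 0.1  1.6]
 [-1.8 -2.2]]
grip [ 0.56240693 -0.09428376  0.29022722] knob [ 0.63987145 -0.03284327  0.16066793] pivot [ 0.71774428 -0.11699317  0.225     ]
scene ball [347 128] [ 0.5213 -0.0883  0.3075] [ 0.531  -0.0732  0.3166]
scene grip [324 140] [ 0.5624 -0.0943  0.2902] [ 0.5684 -0.0851  0.2975]
scene knob [301 232] [ 0.6399 -0.0328  0.1607] [ 0.6443 -0.0253  0.1679]
side ball [302 242] [ 0.5213 -0.0883  0.3075] [ 0.5161 -0.1018  0.3212]
side grip [326 245] [ 0.5624 -0.0943  0.2902] [ 0.5581 -0.104   0.2997]
side knob [347 264] [ 0.6399 -0.0328  0.1607] [ 0.6164 -0.0729  0.2053]
```

```bash
python3 -m creep '[[[-0.8,0,0,0,-1],[-0.8,0,0,0,-1],[-0.8,0,0,0,-1],[-0.8,0,0,0,-1],[0,-0.6,0.54,0,-1],[0,-0.6,0.54,0,-1],[0,-0.6,0.54,0,-1],[0,-0.6,0.54,0,-1],[0,-0.6,0.54,0,-1],[0,-0.6,0.54,0,-1],[0,-0.6,0.54,0,-1],[0,-0.6,0.54,0,-1]]]'; python3 -m creep '[[[0,-0.6,0.54,0,-1],[0,-0.6,0.54,0,-1],[0,-0.6,0.54,0,-1],[0,-0.6,0.54,0,-1],[0,-0.6,0.54,0,-1],[0,-0.6,0.54,0,-1],[0,-0.6,0.54,0,-1],[0,-0.6,0.54,0,-1],[0,-0.6,0.54,0,-1],[0,-0.6,0.54,0,-1],[0,-0.6,0.54,0,-1],[0,-0.6,0.54,0,-1]]]'; python3 -m creep '[[[0,0,0,1,-1],[0,0,0,1,-1],[0,0,0,1,-1],[0,0,0,1,-1],[0,0,0,1,-1],[0,0,0,1,-1],[0,0,0,1,-1],[0,0,0,1,-1]]]'; python3 -m creep '[[[0,0,0,1,-1],[0,0,0,1,-1],[0,0,0,1,-1],[0,0,0,1,-1],[0,0,0,1,-1],[0,0,0,1,-1],[0,0,0,1,-1],[0,0,0,0.5,-1],[0,0,0,0,-1]]]'; python3 -c "
from station import telemetry as t
print(t.get_obs())"
```

```text
clock: 1.3
eef_pos: [0.3743, 0.375, 0.3784]
orientation: [[-0.0, 0.355, 0.935], [-0.0, 0.935, -0.355], [-1.0, -0.0, -0.0]]
wrist_force: [0.1, 0.3, 0.0]
width: 0.029
clock: 2.5
eef_pos: [0.5494, -0.0763, 0.3785]
orientation: [[-0.0, 0.355, 0.935], [0.0, 0.935, -0.355], [-1.0, 0.0, -0.0]]
wrist_force: [0.6, 0.0, 1.2]
width: 0.002
clock: 3.3
eef_pos: [0.549, -0.0747, 0.3783]
orientation: [[-0.001, 0.875, 0.485], [0.0, 0.485, -0.875], [-1.0, -0.001, -0.0]]
wrist_force: [0.3, -1.0, -0.1]
width: 0.004
clock: 4.2
eef_pos: [0.549, -0.0746, 0.3784]
orientation: [[-0.001, 0.99, -0.144], [-0.0, -0.144, -0.99], [-1.0, -0.001, 0.0]]
wrist_force: [-0.6, 0.6, 0.0]
width: 0.004
{'clock': 4.2, 'joints': array([-0.46781482,  0.2726078 ,  0.65978981,  1.81250309, -0.18425132,
        1.11901279,  0.11014055]), 'dq': array([ 0.0061129 , -0.00248863, -0.01100337, -0.00129628,  0.00384053,
        0.00146634,  0.0494112 ]), 'joint_torque': array([-1.00730576e-01, -4.38863146e+01,  5.80644429e+00, -2.76242834e+01,
       -9.91607434e-02,  2.72990449e-02, -6.43666070e-01]), 'eef_pos': array([ 0.54904179, -0.07459   ,  0.37836789]), 'orientation': array([[-6.03274443e-04,  9.89508697e-01, -1.44472053e-01],
       [-1.04220851e-04, -1.44472141e-01, -9.89508863e-01],
       [-9.99999813e-01, -5.81888408e-04,  1.90283789e-04]]), 'wrist_force': array([-0.61679721,  0.59398391,  0.00889371]), 'torque': array([-0.07653122,  0.05137418,  0.01520371]), 'width': 0.0041147286122948925}
```

```bash
python3 -m creep '[[[0,0.16,0.35,0,-1],[0.6,0,0,0,-1],[0,0,0,0,-1]]]'; python3 - <<'E'
from station import get_image
import cv2,numpy as np
d=get_image("wrist");e=get_image("scene")
cv2.imwrite("pics/w1.png",np.hstack([cv2.resize(d["image"],(400,300)),cv2.resize(e["image"][60:300,150:470],(400,300))])[:,:,::-1])
E
```

```text
clock: 4.5
eef_pos: [0.553, -0.0929, 0.346]
orientation: [[-0.005, 0.99, -0.143], [0.0, -0.143, -0.99], [-1.0, -0.005, 0.001]]
wrist_force: [0.4, 0.1, 0.3]
width: 0.004
```

View pics/w1.png

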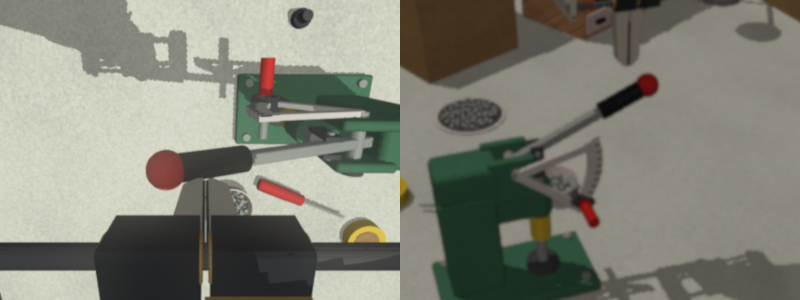

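```bash
python3 - <<'E'
from h import *
from station import get_image
d=get_image("wrist");C["w"]=d;s=np.load("s.npy")
print(d["world_to_cam"])
t=np.array([.5535,-.093,.346]);print("tip scene",(proj("scene",t)-[150,60])*1.25+[400,0],"w",proj("w",t)*.625)
for a in (0,.056):
  for r in(.215,.17,.14): print(a,r,proj("w",W(s,arm(r,a)))*.625)
for y in(.044,.09): print(proj("w",W(s,arm(.11,s[4]+.119,y)))*.625)
# base corners
for p in [(-.12,.065,.02),(.12,.065,.02),(-.12,-.065,.02)]: print(p,proj("w",W(s,np.array(p)))*.625)
E
```

```text
[[ 0.98961316 -0.14374643 -0.00165822 -0.56175784]
 [-0.13680414 -0.94523774  0.29632792 -0.08512193]
 [-0.0441635  -0.29302316 -0.95508482  0.51373978]
 [ 0.          0.          0.          1.        ]]
tip scene [625.08213626  62.59604003] w [203.55496543 189.03712704]
0 0.215 [168.84371453 173.35137848]
0 0.17 [219.0281066  164.47132875]
0 0.14 [248.21447362 159.30684672]
0.056 0.215 [164.62890334 168.13666309]
0.056 0.17 [214.18415465 160.93935163]
0.056 0.14 [243.60306513 156.66660442]
[263.67266595  94.51553526]
[266.07205039  57.26444134]
(-0.12, 0.065, 0.02) [236.47761997  73.61177695]
(0.12, 0.065, 0.02) [371.6769202   73.74907628]
(-0.12, -0.065, 0.02) [234.09116911 143.70334516]
```

```bash
python3 -m creep '[[[0.12,0.03,0,0,-1],[0.12,0,0,0,-1],[0.12,0,0,0,-1],[0.12,0,0,0,-1],[0.1,0,0,0,-1],[0.1,0,0,0,-1],[0.1,0,0,0,-1],[0.1,0,0,0,-1],[0.08,0,0,0,-1],[0.08,0,0,0,-1]]]';python3 -m creep '[[[0.06,0,0,0,-1],[0.06,0,0,0,-1],[0.06,0,0,0,-1],[0.06,0,0,0,-1],[0.06,0,0,0,-1],[0,0,0,0,-1]]]'
```

```text
clock: 5.65
eef_pos: [0.5562, -0.0935, 0.2965]
orientation: [[0.0, 0.99, -0.144], [0.0, -0.144, -0.99], [-1.0, 0.0, -0.0]]
wrist_force: [0.3, 0.5, 2.7]
width: 0.005
clock: 6.25
eef_pos: [0.556, -0.0934, 0.2812]
orientation: [[-0.0, 0.99, -0.144], [-0.0, -0.144, -0.99], [-1.0, -0.0, 0.0]]
wrist_force: [0.1, -0.3, -0.1]
width: 0.002
```

```bash
python3 -m creep '[[[0.06,0,0,0,-1],[0.06,0,0,0,-1],[0.06,0,0,0,-1],[0.06,0,0,0,-1]]]'; python3 - <<'E'
from station import get_image
import cv2,numpy as np
e=get_image("scene");f=get_image("side")
cv2.imwrite("pics/w2.png",np.hstack([cv2.resize(e["image"][60:300,150:470],(400,300)),cv2.resize(f["image"][140:380,220:540],(400,300))])[:,:,::-1])
E
```

```text
clock: 6.65
eef_pos: [0.556, -0.0934, 0.2694]
orientation: [[-0.0, 0.99, -0.144], [0.0, -0.144, -0.99], [-1.0, -0.0, -0.0]]
wrist_force: [-1.3, 0.3, 3.3]
width: 0.002
```

View pics/w2.png

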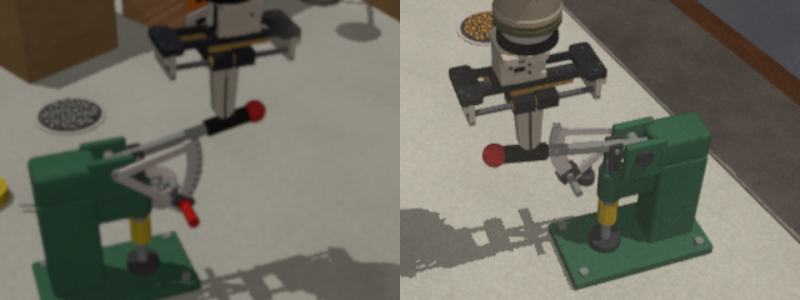

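```bash
python3 -m creep '[[[0.04,0,0,0,-1],[0.04,0,0,0,-1],[0.02,0,0,0,-1]]]' | grep -E "eef|force"; python3 -m creep '[[[0.02,0,0,0,-1],[0.02,0,0,0,-1],[0.02,0,0,0,-1]]]'| grep -E "eef|force"
```

```text
eef_pos: [0.556, -0.0934, 0.2645]
wrist_force: [-1.9, 1.6, 2.3]
eef_pos: [0.5561, -0.0934, 0.2616]
wrist_force: [-1.3, -0.6, 3.1]
```

```bash
python3 -m creep '[[[0.02,0,0,0,-1],[0.02,0,0,0,-1]]]' | grep -E "eef|force"; python3 -m creep '[[[0.02,0,0,0,-1],[0.02,0,0,0,-1]]]'| grep -E "eef|force"
```

```text
eef_pos: [0.5561, -0.0935, 0.2596]
wrist_force: [-1.9, 0.2, 1.9]
eef_pos: [0.5561, -0.0935, 0.2576]
wrist_force: [-1.6, 0.8, 2.7]
```

Steps of 4–5 mm, reading between halves.

```bash
python3 -m creep '[[[0.02,0,0,0,-1],[0.02,0,0,0,-1]]]' | grep -E "eef|force"; python3 -m creep '[[[0.02,0,0,0,-1],[0.02,0,0,0,-1]]]'| grep -E "eef|force"
```

```text
eef_pos: [0.5561, -0.0935, 0.2555]
wrist_force: [-2.4, -0.1, 3.6]
eef_pos: [0.5561, -0.0935, 0.2536]
wrist_force: [-1.4, -0.1, 2.8]
```

```bash
python3 -m creep '[[[0.02,0,0,0,-1],[0.02,0,0,0,-1]]]' | grep -E "eef|force"; python3 -m creep '[[[0.02,0,0,0,-1],[0.02,0,0,0,-1]]]'| grep -E "eef|force"
```

```text
eef_pos: [0.5561, -0.0935, 0.2515]
wrist_force: [-2.2, 0.7, 1.5]
eef_pos: [0.5561, -0.0935, 0.2496]
wrist_force: [-1.7, -0.1, 2.5]
```

```bash
python3 -m creep '[[[0.02,0,0,0,-1],[0.02,0,0,0,-1]]]' | grep -E "eef|force"; python3 -m creep '[[[0.02,0,0,0,-1],[0.02,0,0,0,-1],[0.02,0,0,0,-1]]]'| grep -E "eef|force"
```

```text
eef_pos: [0.5561, -0.0934, 0.2475]
wrist_force: [-1.9, 0.9, 3.1]
eef_pos: [0.5561, -0.0935, 0.2446]
wrist_force: [-2.3, 0.9, 2.9]
```

```bash
python3 -m creep '[[[0.02,0,0,0,-1],[0.02,0,0,0,-1],[0.02,0,0,0,-1]]]' | grep -E "eef|force"; python3 -m creep '[[[0.02,0,0,0,-1],[0.02,0,0,0,-1]]]'| grep -E "eef|force"
```

```text
eef_pos: [0.5561, -0.0935, 0.2416]
wrist_force: [-2.3, 0.6, 2.4]
eef_pos: [0.5561, -0.0934, 0.2396]
wrist_force: [-2.0, 0.1, 3.0]
```

```bash
python3 -m creep '[[[0.02,0,0,0,-1],[0.02,0,0,0,-1],[0.02,0,0,0,-1]]]' | grep -E "eef|force"; python3 -m creep '[[[0.02,0,0,0,-1],[0.02,0,0,0,-1]]]'| grep -E "eef|force"
```

```text
eef_pos: [0.5561, -0.0935, 0.2366]
wrist_force: [-1.6, 0.1, 2.4]
eef_pos: [0.5561, -0.0935, 0.2346]
wrist_force: [-2.7, 0.6, 3.2]
```

```bash
python3 -m creep '[[[0.02,0,0,0,-1],[0.02,0,0,0,-1],[0.02,0,0,0,-1]]]' | grep -E "eef|force"; python3 -m creep '[[[0.02,0,0,0,-1],[0.02,0,0,0,-1]]]'| grep -E "eef|force"
```

```text
eef_pos: [0.5561, -0.0935, 0.2316]
wrist_force: [-3.2, 0.7, 2.7]
eef_pos: [0.5561, -0.0935, 0.2295]
wrist_force: [-2.6, -0.9, 2.8]
```

```bash
python3 -m creep '[[[0.02,0,0,0,-1],[0.02,0,0,0,-1],[0.02,0,0,0,-1]]]' | grep -E "eef|force"; python3 -m creep '[[[0.02,0,0,0,-1],[0.02,0,0,0,-1]]]'| grep -E "eef|force"
```

```text
eef_pos: [0.5561, -0.0934, 0.2266]
wrist_force: [-3.0, 1.5, 3.0]
eef_pos: [0.5561, -0.0934, 0.2245]
wrist_force: [-2.8, 0.8, 2.7]
```

```bash
python3 -m creep '[[[0.02,0,0,0,-1],[0.02,0,0,0,-1],[0.02,0,0,0,-1]]]' | grep -E "eef|force"; python3 -m creep '[[[0.02,0,0,0,-1],[0.02,0,0,0,-1]]]'| grep -E "eef|force"
```

```text
eef_pos: [0.5561, -0.0935, 0.2216]
wrist_force: [-2.0, -0.0, 3.7]
eef_pos: [0.5562, -0.0934, 0.2196]
wrist_force: [-1.9, 1.2, 2.4]
```

```bash
python3 -m creep '[[[0.02,0,0,0,-1],[0.02,0,0,0,-1],[0.02,0,0,0,-1]]]' | grep -E "eef|force"; python3 -m creep '[[[0.02,0,0,0,-1],[0.02,0,0,0,-1]]]'| grep -E "eef|force"
```

```text
eef_pos: [0.5563, -0.0935, 0.2166]
wrist_force: [-1.6, 0.3, 2.6]
eef_pos: [0.5563, -0.0935, 0.2146]
wrist_force: [-0.9, 0.7, 2.5]
```

```bash
python3 -m creep '[[[0.02,0,0,0,-1],[0.02,0,0,0,-1],[0.02,0,0,0,-1]]]' | grep -E "eef|force"; python3 -m creep '[[[0.02,0,0,0,-1],[0.02,0,0,0,-1]]]'| grep -E "eef|force"
```

```text
eef_pos: [0.5565, -0.0935, 0.2117]
wrist_force: [-0.5, -0.6, 2.5]
eef_pos: [0.5566, -0.0935, 0.2097]
wrist_force: [0.7, -0.2, 2.5]
```

```bash
python3 -m creep '[[[0.02,0,0,0,-1],[0.02,0,0,0,-1],[0.02,0,0,0,-1]]]' | grep -E "eef|force"; python3 -m creep '[[[0.02,0,0,0,-1],[0.02,0,0,0,-1]]]'| grep -E "eef|force"
```

```text
eef_pos: [0.5564, -0.0935, 0.2067]
wrist_force: [0.3, 0.2, 2.8]
eef_pos: [0.5562, -0.0935, 0.2046]
wrist_force: [1.4, -0.5, 2.7]
```

```bash
python3 -m creep '[[[0.02,0,0,0,-1],[0.02,0,0,0,-1],[0.02,0,0,0,-1]]]' | grep -E "eef|force"; python3 -m creep '[[[0.02,0,0,0,-1],[0.02,0,0,0,-1]]]'| grep -E "eef|force"
```

```text
eef_pos: [0.5565, -0.0935, 0.2018]
wrist_force: [1.6, -0.0, 5.7]
eef_pos: [0.5568, -0.0936, 0.2001]
wrist_force: [1.5, -0.1, 9.7]
```

```bash
python3 -m creep '[[[0.01,0,0,0,-1],[0,0,0,0,-1],[0,0,0,0,-1],[0,0,0,0,-1]]]' | grep -E "clock|eef|force"; python3 - <<'E'
from station import get_image
import cv2,numpy as np
e=get_image("scene");f=get_image("side")
cv2.imwrite("pics/w3.png",np.hstack([cv2.resize(e["image"][60:300,150:470],(400,300)),cv2.resize(f["image"][140:380,220:540],(400,300))])[:,:,::-1])
E
python3 -m creep '[[[0,0,0,0,-1]]]' | grep -E "clock|eef|force"
```

```text
clock: 13.95
eef_pos: [0.5568, -0.0936, 0.1997]
wrist_force: [2.2, 1.2, 9.2]
clock: 14.15
eef_pos: [0.5568, -0.0936, 0.1997]
wrist_force: [1.8, -0.5, 8.9]
```

View pics/w3.png

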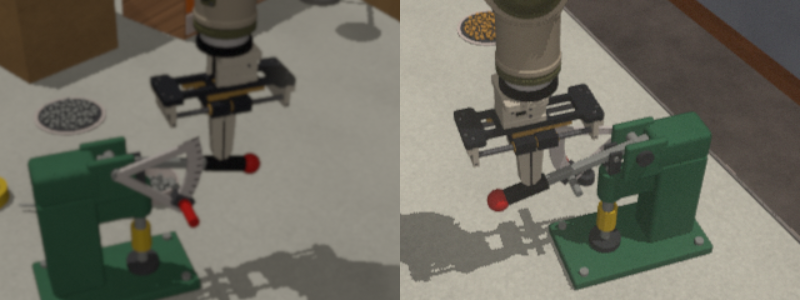

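```bash
python3 -m creep '[[[-0.05,0,0,0,-1],[-0.1,0,0,0,-1],[-0.3,0,0,0,-1],[-0.6,0,0,0,-1],[-0.75,0,0,0,-1],[-0.75,0,0,0,1],[-0.5,0,0,0,1],[0,0.5,-0.52,0,1],[0,0.5,-0.52,0,1],[0,0.47,-0.52,0,1],[0,0,0,0,1],[0,0,0,0,1]]]'; python3 - <<'E'
from h import *
from station import get_image
s=np.load("s.npy")
w=get_image("wrist");e=get_image("scene");f=get_image("side");C["w"]=w
im=w["image"].copy()
for y in(.044,.072,.09):
    cv2.circle(im,tuple(int(v) for v in proj("w",W(s,arm(.11,s[4]+.119,y))).round()),2,(0,255,255),-1)
for n,d in(("scene",e),("side",f)):
    np.savez(f"{n}1.npz",**d)
b=np.hstack([cv2.resize(e["image"][90:270,240:400],(400,450)),cv2.resize(f["image"][180:330,280:420],(400,429))[:450] if 0 else cv2.resize(f["image"][180:338,280:420],(400,450))])
cv2.imwrite("pics/l4.png",b[:,:,::-1]);cv2.imwrite("pics/w4.png",im[:,:,::-1])
E
```

```text
clock: 15.35
eef_pos: [0.6396, -0.0264, 0.3508]
orientation: [[-0.002, 0.99, -0.143], [-0.001, -0.143, -0.99], [-1.0, -0.002, 0.001]]
wrist_force: [-0.2, -0.1, 0.8]
width: 0.559
```

View pics/w4.png

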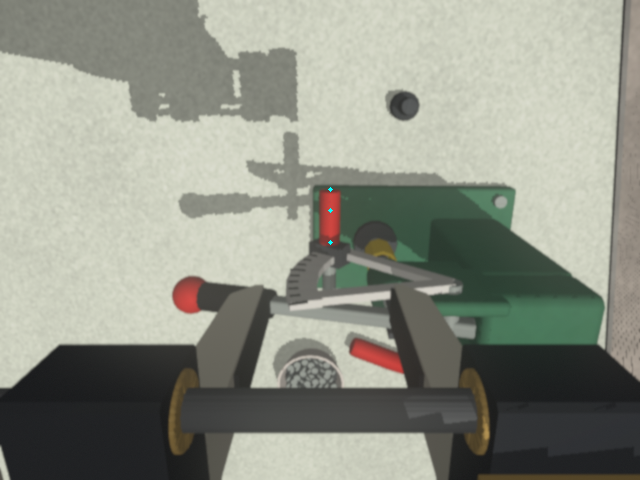

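View pics/l4.png

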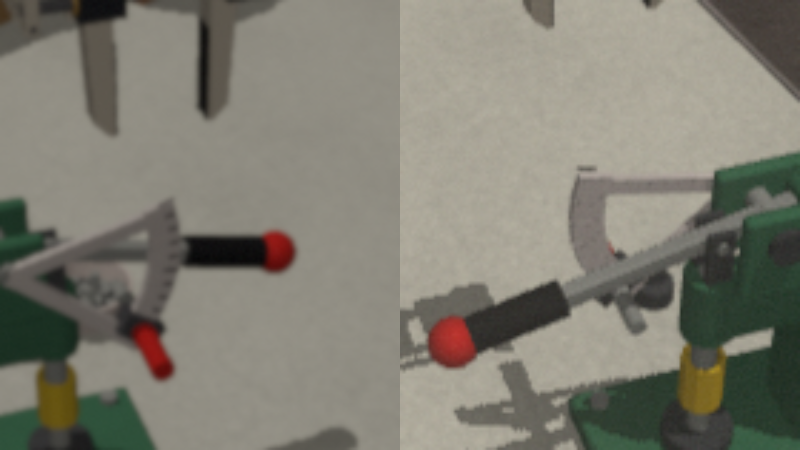

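```bash
python3 -m creep '[[[0.4,0.02,0,0,1],[0.5,0,0,0,1],[0.5,0,0,0,1],[0.5,0,0,0,1],[0.5,0,0,0,1],[0.5,0,0,0,1],[0.4,0,0,0,1],[0.4,0,0,0,1],[0.3,0,0,0,1],[0.18,0,0,0,1],[0,0,0,0,1]]]'; python3 -m creep '[[[0,0,0,0,-0.6],[0,0,0,0,-0.6],[0,0,0,0,-0.6],[0,0,0,0,-0.6],[0,0,0,0,-0.6],[0,0,0,0,-1],[0,0,0,0,-1],[0,0,0,0,-1],[0,0,0,0,-1]]]'
python3 - <<'E'
from h import *
from station import get_image
s=np.load("s.npy")
b=np.array([*proj("scene",W(s,arm(.215,0)))])
def f(a): return np.r_[proj("scene",W(s,arm(.215,a[0])))-[351.2,190.4],proj("side",W(s,arm(.215,a[0])))-[298.9,299.7]]
r=least_squares(f,[.6]);print("lever",r.x,r.fun)
e=get_image("scene");f=get_image("side")
b=np.hstack([cv2.resize(e["image"][60:280,220:420],(400,440)),cv2.resize(f["image"][160:336,260:420],(400,440))])
cv2.imwrite("pics/l5.png",b[:,:,::-1])
E
```

```text
clock: 16.6
eef_pos: [0.6405, -0.0273, 0.1419]
orientation: [[-0.001, 0.989, -0.145], [-0.0, -0.145, -0.989], [-1.0, -0.001, 0.0]]
wrist_force: [0.4, -0.9, 1.2]
width: 1.0
clock: 17.5
eef_pos: [0.6411, -0.027, 0.1426]
orientation: [[-0.0, 0.99, -0.144], [-0.0, -0.144, -0.99], [-1.0, -0.0, 0.0]]
wrist_force: [-0.1, -0.2, 0.2]
width: 0.274
lever [0.6877067] [-2.32569405 -0.4571532  -0.45908853 -0.16181236]
```

View pics/l5.png

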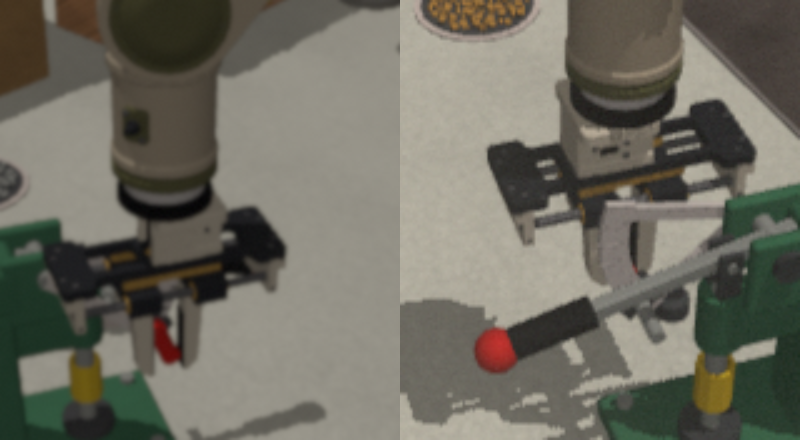

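```bash
python3 -m creep '[[[0,0,0,0,-1],[0,0,0,0,-1],[0,0,0,0,-1],[0,0,0,0,-1],[0,0,0,0,-1]]]'; python3 - <<'E'
from h import *
s=np.load("s.npy")
for a in (.956,.9,.85,.8,.75,.72,.69,.66): 
    k=arm(.11,a+.119,.078); print(a,((k[[0,2]]-arm(.11,.956+.119)[[0,2]])/.05).round(3))
E
```

```text
clock: 18.1
eef_pos: [0.6402, -0.0269, 0.1423]
orientation: [[-0.002, 0.99, -0.144], [0.0, -0.144, -0.99], [-1.0, -0.002, -0.0]]
wrist_force: [-4.8, 0.7, -0.4]
width: 0.184
0.956 [0. 0.]
0.9 [-0.069  0.102]
0.85 [-0.126  0.196]
0.8 [-0.178  0.293]
0.75 [-0.226  0.392]
0.72 [-0.252  0.453]
0.69 [-0.276  0.514]
0.66 [-0.298  0.576]
```

```bash
python3 -m creep '[[[-0.035,-0.024,0,0,-1],[-0.035,-0.024,0,0,-1],[-0.035,-0.023,0,0,-1]]]'|grep -E "eef|for|wid"; python3 -m creep '[[[-0.035,-0.021,0,0,-1],[-0.035,-0.021,0,0,-1],[-0.035,-0.020,0,0,-1]]]'|grep -E "eef|for|wid";  python3 -m creep '[[[-0.035,-0.018,0,0,-1],[-0.035,-0.018,0,0,-1]]]'|grep -E "eef|for|wid"
```

```text
eef_pos: [0.6371, -0.0264, 0.1474]
wrist_force: [-1.4, 0.5, -9.2]
width: 0.182
eef_pos: [0.634, -0.0259, 0.1531]
wrist_force: [-2.7, 0.7, -6.5]
width: 0.188
eef_pos: [0.6323, -0.0257, 0.1567]
wrist_force: [-3.9, 0.7, -8.5]
width: 0.186
```

```bash
python3 -m creep '[[[-0.03,-0.024,0,0,-1],[-0.03,-0.024,0,0,-1]]]'|grep -E "eef|for|wid"; python3 -m creep '[[[-0.02,-0.009,0,0,-1],[-0.02,-0.009,0,0,-1]]]'|grep -E "eef|for|wid";  python3 -m creep '[[[-0.02,-0.009,0,0,-1]]]'|grep -E "eef|for|wid"; python3 -m creep '[[[-0.02,-0.009,0,0,-1]]]'|grep -E "eef|for|wid"
```

```text
eef_pos: [0.6307, -0.0254, 0.16]
wrist_force: [-1.8, 1.4, -8.8]
width: 0.185
eef_pos: [0.6299, -0.0254, 0.162]
wrist_force: [-0.4, 0.6, -8.4]
width: 0.184
eef_pos: [0.6295, -0.0253, 0.1629]
wrist_force: [-1.2, 1.1, -5.1]
width: 0.181
eef_pos: [0.6291, -0.0252, 0.164]
wrist_force: [-1.0, 1.1, -6.3]
width: 0.184
```

```bash
python3 -m creep '[[[-0.01,-0.004,0,0,-1],[-0.01,-0.004,0,0,-1]]]'|grep -E "eef|for"; python3 -m creep '[[[-0.01,-0.004,0,0,-1]]]'|grep -E "eef|for";  python3 -m creep '[[[-0.01,-0.004,0,0,-1]]]'|grep -E "eef|for"
```

```text
eef_pos: [0.6287, -0.0252, 0.1649]
wrist_force: [1.5, -0.1, -6.5]
eef_pos: [0.6285, -0.0252, 0.1653]
wrist_force: [1.0, -0.1, -7.7]
eef_pos: [0.6283, -0.0251, 0.1659]
wrist_force: [1.8, 0.0, -5.3]
```

```bash
python3 -m creep '[[[-0.01,-0.003,0,0,-1]]]'|grep -E "eef|for"; python3 -m creep '[[[-0.01,-0.003,0,0,-1]]]'|grep -E "eef|for";  python3 -m creep '[[[0,0,0,0,-1]]]'|grep -E "eef|for"; python3 -m creep '[[[0,0,0,0,-1]]]'|grep -E "eef|for"
```

```text
eef_pos: [0.6281, -0.0251, 0.1664]
wrist_force: [0.4, 0.6, -4.8]
eef_pos: [0.6279, -0.0251, 0.1669]
wrist_force: [1.6, 0.7, -5.9]
eef_pos: [0.6279, -0.0251, 0.1669]
wrist_force: [2.4, 0.4, -3.7]
eef_pos: [0.6279, -0.0251, 0.1669]
wrist_force: [2.2, 0.9, -3.2]
```

```bash
python3 -m creep '[[[-0.01,-0.003,0,0,-1]]]'|grep -E "eef|for"; python3 -m creep '[[[-0.01,-0.003,0,0,-1]]]'|grep -E "eef|for";  python3 -m creep '[[[0,0,0,0,-1]]]'|grep -E "eef|for"
```

```text
eef_pos: [0.6278, -0.0251, 0.1673]
wrist_force: [2.8, 0.4, -6.0]
eef_pos: [0.6275, -0.0251, 0.1677]
wrist_force: [2.9, 0.3, -5.8]
eef_pos: [0.6275, -0.0251, 0.1678]
wrist_force: [4.1, -0.4, -5.9]
```

```bash
python3 -m creep '[[[0,0,0,0,-1]]]'|grep -E "eef|for"; python3 -m creep '[[[-0.006,-0.002,0,0,-1]]]'|grep -E "eef|for";  python3 -m creep '[[[0,0,0,0,-1]]]'|grep -E "eef|for"; python3 -m creep '[[[0,0,0,0,-1]]]'|grep -E "eef|for"
```

```text
eef_pos: [0.6275, -0.0251, 0.1678]
wrist_force: [4.4, -0.2, -3.2]
eef_pos: [0.6274, -0.025, 0.168]
wrist_force: [4.8, 0.3, -5.1]
eef_pos: [0.6274, -0.025, 0.168]
wrist_force: [5.2, -0.1, -5.4]
eef_pos: [0.6274, -0.0251, 0.168]
wrist_force: [5.4, -0.9, -5.2]
```

```bash
python3 -m creep '[[[-0.006,0.006,0,0,-1],[0,0,0,0,-1]]]'|grep -E "eef|for"; python3 -m creep '[[[-0.008,0,0,0,-1],[0,0,0,0,-1]]]'|grep -E "eef|for";  python3 -m creep '[[[0,0,0,0,-1]]]'|grep -E "eef|for"; python3 - <<'E'
from station import get_image
import cv2,numpy as np
e=get_image("scene");f=get_image("side");np.savez("side2.npz",**f)
b=np.hstack([cv2.resize(e["image"][140:250,260:360],(400,440),interpolation=2),cv2.resize(f["image"][210:320,290:390],(400,440),interpolation=2)])
cv2.imwrite("pics/l6.png",b[:,:,::-1])
E
```

```text
eef_pos: [0.6273, -0.025, 0.1682]
wrist_force: [3.6, -0.0, -5.4]
eef_pos: [0.6272, -0.025, 0.1688]
wrist_force: [2.5, 1.3, -3.3]
eef_pos: [0.6272, -0.025, 0.1688]
wrist_force: [2.5, -0.1, -2.8]
```

View pics/l6.png

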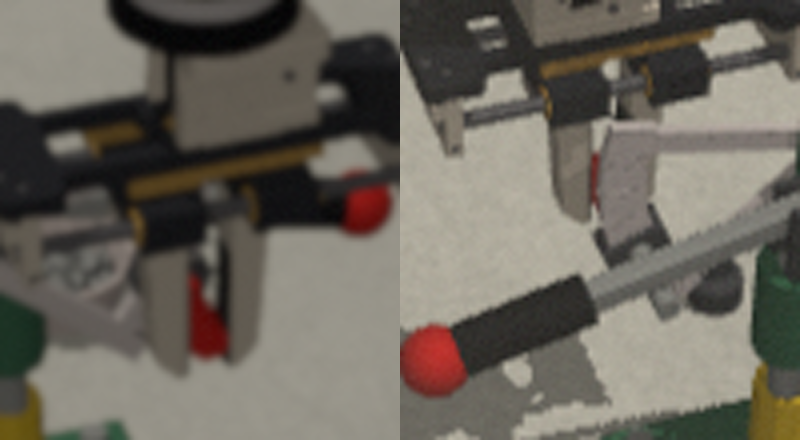

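```bash
python3 -m creep '[[[-0.01,-0.002,0,0,-1]]]'|grep -E "eef|for"; python3 -m creep '[[[0,0,0,0,-1]]]'|grep -E "eef|for";  python3 -m creep '[[[0,0,0,0,-1]]]'|grep -E "eef|for"
```

```text
eef_pos: [0.6271, -0.025, 0.1691]
wrist_force: [2.3, 0.7, -4.2]
eef_pos: [0.6271, -0.025, 0.1692]
wrist_force: [2.3, -0.1, -2.6]
eef_pos: [0.6271, -0.025, 0.1691]
wrist_force: [1.5, 0.2, -2.8]
```

```bash
python3 -m creep '[[[-0.012,-0.003,0,0,-1]]]'|grep -E "eef|for"; python3 -m creep '[[[0,0,0,0,-1]]]'|grep -E "eef|for";  python3 -m creep '[[[0,0,0,0,-1]]]'|grep -E "eef|for"
```

```text
eef_pos: [0.6269, -0.0249, 0.1696]
wrist_force: [1.3, 0.7, -4.3]
eef_pos: [0.6269, -0.0249, 0.1696]
wrist_force: [1.8, 0.5, -4.3]
eef_pos: [0.6269, -0.025, 0.1697]
wrist_force: [2.3, 0.8, -4.1]
```

```bash
python3 -m creep '[[[-0.012,-0.003,0,0,-1]]]'|grep -E "eef|for"; python3 -m creep '[[[0,0,0,0,-1]]]'|grep -E "eef|for";  python3 -m creep '[[[0,0,0,0,-1]]]'|grep -E "eef|for"
```

```text
eef_pos: [0.6267, -0.0249, 0.1701]
wrist_force: [1.9, 0.1, -5.5]
eef_pos: [0.6267, -0.0249, 0.1702]
wrist_force: [0.5, 0.6, -4.8]
eef_pos: [0.6267, -0.0249, 0.1702]
wrist_force: [1.7, 1.1, -5.6]
```

```bash
python3 -m creep '[[[-0.01,-0.002,0,0,-1]]]'|grep -E "eef|for"; python3 -m creep '[[[0,0,0,0,-1]]]'|grep -E "eef|for";  python3 -m creep '[[[0,0,0,0,-1]]]'|grep -E "eef|for"; python3 - <<'E'
import numpy as np,cv2
from station import get_image
f=get_image("side")["image"].astype(int);a=np.load("side0.npz")["image"];b=np.load("side1.npz")["image"];c=np.load("side2.npz")["image"]
np.savez("side3.npz",image=f)
# ball centroid (lever) in side images
for im in(b,c,f):
    im=im.astype(int);m=(im[...,0]>110)&(im[...,1]<70)&(im[...,2]<70)
    m[:280]=0;m[320:]=0;m[:,:280]=0;m[:,320:]=0
    y,x=np.nonzero(m);print(x.mean().round(2),y.mean().round(2),len(x))
E
```

```text
eef_pos: [0.6266, -0.0249, 0.1706]
wrist_force: [2.6, -0.6, -8.7]
eef_pos: [0.6266, -0.0249, 0.1706]
wrist_force: [0.9, 0.2, -7.1]
eef_pos: [0.6266, -0.0249, 0.1706]
wrist_force: [0.6, 0.0, -7.5]
297.88 299.1 195
297.9 299.52 192
297.82 299.38 192
```

```bash
python3 -m creep '[[[0,0,0,0,-0.4],[0,0,0,0,0],[0,0,0,0,0.3],[0,0,0,0,0.6],[0,0,0,0,1],[0,0,0,0,1],[0,0,0,0,1],[0,0,0,0,1],[0,0,0,0,1],[0,0,0,0,1]]]'|grep -E "eef|for|wid"; python3 -m creep '[[[-0.2,0,0,0,1],[-0.4,0,0,0,1],[-0.7,0,0,0,1],[-0.7,0,0,0,1],[-0.7,0,0,0,1],[-0.7,0,0,0,1],[-0.5,0,0,0,1],[-0.2,0,0,0,1],[0,0,0,0,1],[0,0,0,0,1]]]'; python3 - <<'E'
from h import *
from station import get_image
s=np.load("s.npy")
w=get_image("wrist");e=get_image("scene");f=get_image("side");C["w"]=w
def red(im,x0,x1,y0,y1):
    im=im.astype(int);m=(im[...,0]>110)&(im[...,1]<70)&(im[...,2]<70)
    y,x=np.nonzero(m[y0:y1,x0:x1]);return (x.mean()+x0).round(2),(y.mean()+y0).round(2),len(x)
print("ball side",red(f["image"],280,320,280,320))
for a in(.62,.65,.68,.71,.74): print(a,[(n,proj(n,W(s,arm(.11,a+.119,y))).round(1).tolist()) for n in("scene","w") for y in(.044,.09)])
A=w["image"];b=np.hstack([cv2.resize(e["image"][140:250,260:360],(400,440),interpolation=2),cv2.resize(f["image"][210:320,290:390],(400,440),interpolation=2)])
cv2.imwrite("pics/l7.png",b[:,:,::-1]);cv2.imwrite("pics/w7.png",A[:,:,::-1])
E
```

```text
eef_pos: [0.6269, -0.0249, 0.1708]
wrist_force: [-0.6, -0.6, 0.9]
width: 0.978
clock: 24.85
eef_pos: [0.6263, -0.0247, 0.3748]
orientation: [[-0.001, 0.99, -0.144], [0.0, -0.144, -0.99], [-1.0, -0.001, 0.0]]
wrist_force: [0.3, -0.5, -0.6]
width: 0.999
ball side (np.float64(297.93), np.float64(298.89), 193)
0.62 [('scene', [304.7, 205.9]), ('scene', [313.7, 221.3]), ('w', [326.4, 244.8]), ('w', [326.4, 191.6])]
0.65 [('scene', [304.1, 207.5]), ('scene', [313.2, 222.9]), ('w', [327.6, 243.6]), ('w', [327.6, 190.8])]
0.68 [('scene', [303.6, 209.0]), ('scene', [312.5, 224.4]), ('w', [328.9, 242.5]), ('w', [328.9, 190.1])]
0.71 [('scene', [302.9, 210.6]), ('scene', [311.9, 226.0]), ('w', [330.2, 241.3]), ('w', [330.3, 189.4])]
0.74 [('scene', [302.3, 212.1]), ('scene', [311.2, 227.5]), ('w', [331.6, 240.3]), ('w', [331.8, 188.6])]
```

View pics/l7.png

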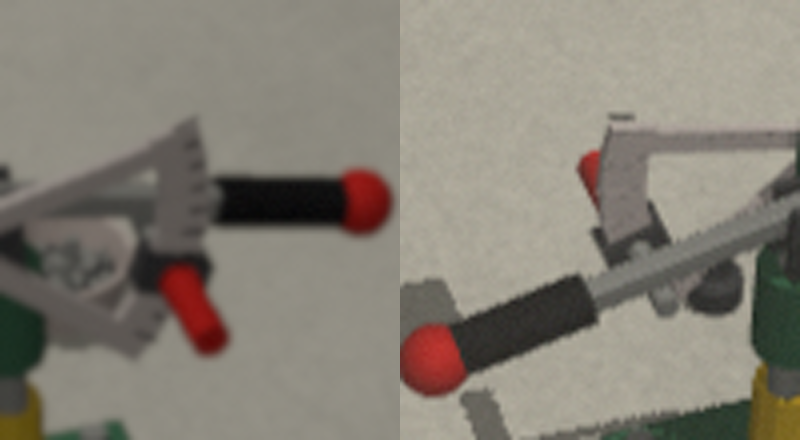

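```bash
python3 - <<'E'
import cv2,numpy as np
from h import *
from station import get_image,telemetry
s=np.load("s.npy")
for n in("scene","side"):
    a=np.load(f"{n}1.npz")["image"]
    for k in range(2):
        b=get_image(n)["image"]
        u=proj(n,W(s,arm(.20,.688))).round().astype(int);h=14
        g=lambda i:cv2.cvtColor(i[u[1]-h:u[1]+h,u[0]-h-6:u[0]+h+6],7).astype(np.float32)
        print(n,cv2.phaseCorrelate(g(a),g(b),cv2.createHanningWindow((2*h+12,2*h),cv2.CV_32F)))
    d=proj(n,W(s,arm(.2,.678)))-proj(n,W(s,arm(.2,.688)));print("px per -.01rad",d)
print(telemetry.get_obs()["wrist_force"])
E
```

```text
scene ((-0.010391084897101166, -0.2933263703247331), 0.9818083755175273)
scene ((-0.08169590835015939, -0.09713431151921448), 1.015027980407079)
px per -.01rad [ 0.27109197 -0.90308968]
side ((0.11581400437215805, -0.27101160426148674), 0.892612039645513)
side ((0.12139452077936141, -0.27662233750490905), 0.7847242617607116)
px per -.01rad [-0.27565191 -0.68928645]
[-0.34855058 -0.09768835  0.00171963]
```

```bash
python3 -c "
from station import bot
print(bot.job_done())"
```

```text
the job is handed in; nothing more can be done
None
```

The lever is down on the snap, the stop is up against its underside, and I've handed the job in. No verdict came back.

- **Pressing:** With the stop still backed off (about 0.96 rad), I pressed the grip down slowly with shut fingers. The force stayed around 2.7 N until about 0.67 rad, then rose to 9–10 N. I held it there for about 0.5 s; I estimate 30–45 N on the die, well under 90 N, and let go.
- **Setting the stop:** I pinched the red knob and slid it up in steps down to 0.5 mm. The steady force rose over the last steps from about 3 N to 7.5 N, roughly 3 N above the sliding friction. I then opened the gripper and raised it clear, with the wrist force near 0. That was at about 25 s of the 72 s allowed.

**Last checks:**
- **Stop against lever:** The camera gives about 0.68 rad for the stop and 0.69 rad for the lever. They agree to about 1 mm, but the image fit itself is only good to a few mm.
- **Lever movement:** The lever shifted about 0.3 px upward as the stop met it (0.002–0.004 rad). That supports contact. I estimate the dies still press with clearly more than 3 N, but I couldn't measure that directly.
- **Early touch that didn't repeat:** The force rose once before the final touch, then fell when I moved the gripper about 0.3 mm sideways. I put that down to the gripper's path pulling sideways on the knob.
- **Other items:** I kept clear of the dish, spare die and screwdriver, but did not measure their positions again.

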